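# Fit the dough paddle on the mixer's drive and hold it down

## Task

Lift the two-winged dough paddle out of its parking stand and fit it on the bench mixer: turn it so that the cross-shaped foot meshes with the cross slot in the drive boss in the middle of the bowl, and push it straight down against the spring until its flange sits fully home on the boss. Finish while still gripping the paddle and pressing it down (do not let go: the spring would lift it out again), and leave the dough hook, the cup and the ring cutter where they are.

Things in the scene. Friction and masses are not known exactly. Their poses are not given: they have to be found in the camera images.
- paddle: Loose dough paddle, about 0.2 kg, 127 mm tall, upright with its foot in the hole of a white stand. Origin at the foot's tip on the axis, z up, x along the wings. z 0-26: steel foot; z 26-31: flange, 40 mm across; z 31-82: aluminium hub, 30 mm across, with two wings along +x and -x reaching 61 mm from the axis (z 37-75, up to 9 mm either side); z 82-127: flat grey grip tab.
- tab (a point): Grip point in the middle of the paddle's grey tab, on the axis, 107 mm above the paddle's origin, 20 mm below the tab's top; axes as the paddle's. The tab is 36 mm along x and 14 mm thick along y: grip across the thickness.
- shoulder (a point): Centre of the flange's underside, on the axis, 26 mm above the paddle's origin; axes as the paddle's. The foot below it is a plus sign of two bars along x and y, each 26 mm long and 8 mm wide, the lowest 4 mm pointed like a wedge; turned by a quarter it fits equally well.
- mixer: Bench dough mixer, fixed: round white gearcase 230 mm across, 50 mm high, on it an open aluminium bowl, 200 mm across at the floor, 216 mm at the rim, rim 95 mm above the table; a grey motor lies on the +y side out to 280 mm from the centre, up to 125 mm high. Origin under the bowl's centre on the table.
- socket (a point): Centre of the top face of the 40 mm square steel drive boss in the bowl, 90 mm above the table. The boss's sides and its cross slot run along this point's x and y, which turn with it; each slot is 28.4 mm long, 10.4 mm wide, open upwards. With the paddle home its shoulder point is here and its x lies along this x or y, either way.
- drive (a joint): Turning angle of the boss in the mixer about the vertical (rad), starts anywhere within 0.75 either way; stiff (0.35 N m of friction), stays where it is.
- plunger (a joint): Depth (m) by which the spring plate at the bottom of the slot is pushed down: 0 untouched, its top 16 mm below the top of the boss; 0.010 when the paddle is fully home (stop at 0.0115). The spring pushes up with about 5 N at 0 and 13 N at 0.010, so it lifts the paddle if let go.
- stand: White plastic stand in which the paddle is parked, fixed, 84 mm square, 45 mm high, with a 30 mm hole 36 mm deep in its middle; the paddle's flange rests on its top, the paddle's origin is 19 mm above the table. Origin under its centre.
- stand_b: Identical fixed stand that holds the hook. The two stands may change places.
- hook: Bystander: dough hook with a ball top, a single bent arm and a plain round shank, 118 mm tall, loose in the other stand; origin at the foot's tip. Not to be used.
- cup: Bystander: aluminium cup, 68 mm across, 75 mm high, loose; origin under its centre.
- cutter: Bystander: steel ring cutter, 60 mm across, 35 mm high, loose; origin under its centre.

How it is judged:
On the way, in this order (a step that is already met when the one before it is completed fails the run):
1. the paddle is lifted clear of its stand, in the gripper (height (world z) of paddle above 0.06 m and contact force between the fingers and paddle above 2 N and contact force between paddle and stand below 0.1 N), for 0.1 s.
2. the foot has meshed: at least 10 mm deep in the cross slot (horizontal distance between shoulder and socket below 0.004 m and angle between paddle's own z axis and vertical below 0.08 rad and z of shoulder in the frame of socket below 0.016 m), for 0.05 s.
3. pressed home against the spring (horizontal distance between shoulder and socket below 0.004 m and angle between paddle's own z axis and vertical below 0.08 rad and z of shoulder in the frame of socket below 0.003 m and value of joint plunger above 0.0068 m), for 0.2 s.
At the end, for the whole second after the job is handed in: The paddle is upright (within 0.08 rad), on the boss's axis within 4 mm, its flange no more than 3 mm above the boss with the spring plate pushed down at least 6.8 mm; the fingers still hold the paddle (over 2 N) and it presses on the mixer with over 5 N, at rest (all of step 3 and contact force between the fingers and paddle above 2 N and contact force between paddle and mixer above 5 N and linear speed of paddle below 0.02 m/s); the arm keeps its last pose, push and grip.
It fails at once if the hook, the cup or the cutter is disturbed (moved over 30 mm) (distance of any of hook, cup, cutter from where it was at the start of the episode above 0.03 m).
It also fails if it takes over 37 s, if anything falls off the work surface, if the arm or the gripper's body presses on something with over 40 N, if the wrist force passes 120 N, or if a joint passes its speed limit or range.

## Robot

A 6-joint arm with a two-finger parallel gripper is mounted at the origin on the work surface. World frame = base frame: x ahead of the robot, y to its left, z up, the work surface at z = 0. Lengths are in m, angles in rad, forces in N, time in s.
With the tool pointing down it reaches from about 0.35 to 0.85 m from the base axis. Payload 8.1 kg.
Tool frame: the origin (TCP) lies at the very end of the fingers, on their centre line; the grasp point (between the pads) lies 19 mm behind it; z points along the fingers, y is the line along which they close (so a half turn about z gives the same grasp; the last joint's range is limited). The gripper opens to 93 mm and grips with 3 to 60 N. Pads are 15 mm wide; open, the fingers measure 128 mm over their backs; the gripper's body (75 mm by 188 mm) begins 65 mm behind the grasp point.
Start: joints at [1.135, 0.13, 1.488, -0, 1.523, -0.085], TCP at [0.206, 0.563, 0.219] pointing down, gripper open.
Joint ranges: [-2.96, 2.96], [-0.89, 2.26], [0.02, 2.5], [-1.34, 4.48], [0, 2.73], [-2.66, 2.66]. Speed limits (rad/s): [2.39, 2.39, 2.79, 3.14, 3.14, 3.14].

## Interface

Orientations are given as a rotation vector (axis times angle).
In Python, from plant import robot gives the robot as it stands.
- The arm moves only by the tool play_rows, never from a script. Its argument "deltas" is one flat list of numbers, 5 for each row, row after row: the shift along the tool's x, y, z in mm, then the turn about the tool's z in degrees, then the finger opening in mm, from 0 to 93. A call has 1 to 10 rows; each row shifts and turns the commanded pose from where the row before left it, along the tool's axes as they then stand; what a row does not reach is not made up. A row lasts 1/12 s, in which the tool goes at most 41.7 mm and 7.16 degrees, less where a joint would pass 70% of its speed; a pose out of reach is approached as far as the arm can. A call with a gripper value outside its range is refused whole. The fingers move at their own pace and stop on an object; "newtons" is the grip in N (left out, the last holds). Time passes only in rows, so rows that do not move let the fingers close. It gives the time, the measured TCP pose, the force, the opening and the grip force at its end, in the units of the state.
- robot.read_state(): the state, without advancing time (a new reading comes with each control period).
- robot.read_camera(name): name is "side" or "top" or "wrist"; returns a dict with "pixels" (480x640x3 uint8, blue, green, red), "mtx" (3x3 intrinsics, pixels), "eye" and "rotation" of the camera in the world. Camera axes: x right, y up, looking along -z (the intrinsics and any distortion apply to the point x, -y, -z); pixel columns grow to the right and rows downward; lengths in m; the calibration is good to about 2 mm. A picture is of the moment at which its call begins. There is no depth.
- robot.close_job(): hands the job in; it is judged then, once.
The state is a dict: "t": time; "q": joint angles; "dq": joint speeds; "joint_torque": joint torques, N m; "tool_pos": TCP position; "orientation": TCP orientation; "force": force on the tool from outside, world axes, zero at the start; "wrist_torque": the same for the moment, N m; "opening": finger opening in m; "gripper_force": force on a finger pad.
Only numpy, scipy, OpenCV 4.12 (cv2) and the standard library are available. Lean on these libraries where they do the work, as an engineer would, in place of code of your own. Each camera call takes 0.05 s, during which the arm holds its last target. There are 200 camera calls.

## Working session

There is one attempt and no reset: what is moved stays moved. The work goes in short steps, Python scripts to look and compute and a tool call to move; the robot and the scene stay as the last step left them, time stands still between calls to the robot, and variables do not carry over. Pictures are saved under pics/ and viewed, at most 10 in all, crops included, and the job is handed in when it is done.

Besides the shell and the picture viewer there is one more tool, called after "Request:" as a command line: name --argument value ..., lists and objects as JSON in quotes. play_rows: Moves the arm, as the interface text tells. Its arguments: {"type":"object","properties":{"deltas":{"type":"array"},"newtons":{"type":"number"}},"required":["deltas"]}

```bash
mkdir -p pics; cat > h.py <<'E'
import numpy as np,cv2
from plant import robot
def cam(n,save=None):
    c=robot.read_camera(n)
    if save: cv2.imwrite('pics/'+save+'.png',c['pixels'])
    return c
def ray(c,u,v):
    M=np.array(c['mtx']);d=np.linalg.inv(M)@np.array([u,v,1.]);d=np.array([d[0],-d[1],-d[2]])
    return np.array(c['eye']),np.array(c['rotation'])@d
def plane(c,u,v,z):
    e,d=ray(c,u,v);return e+d*(z-e[2])/d[2]
def proj(c,p):
    q=np.array(c['rotation']).T@(np.array(p)-np.array(c['eye']));r=np.array(c['mtx'])@np.array([q[0],-q[1],-q[2]]);return r[:2]/r[2]
E
python3 - <<'E'
from h import *
for n in('top','side','wrist'):
    c=cam(n,n+'0');print(n,c.keys(),c['eye'],c['rotation'],c['mtx'])
a=[cv2.imread(f'pics/{n}0.png') for n in('top','side','wrist')]
print(robot.read_state())
E
```

```text
top dict_keys(['pixels', 'mtx', 'eye', 'rotation']) [ 0.3348842  -0.05392373  1.08467604] [ 0.15327895 -0.17228131 -1.67194781] [[579.18300606   0.         317.20831858]
 [  0.         579.18300606 237.86031511]
 [  0.           0.           1.        ]]
side dict_keys(['pixels', 'mtx', 'eye', 'rotation']) [ 0.51224008 -0.55875455  0.6549401 ] [ 0.70289032 -0.01272746 -0.07364317] [[469.89233563   0.         316.91289129]
 [  0.         469.89233563 246.49041304]
 [  0.           0.           1.        ]]
wrist dict_keys(['pixels', 'mtx', 'eye', 'rotation']) [0.13559913 0.58922956 0.38434221] [-0.23625018 -0.16146405  1.21232538] [[335.92897675   0.         319.42625791]
 [  0.         335.92897675 238.86312161]
 [  0.           0.           1.        ]]
{'t': 0.15, 'q': array([ 1.13458583e+00,  1.31036130e-01,  1.48902316e+00,  2.60820580e-05,
        1.52299046e+00, -8.53676440e-02]), 'dq': array([ 0.00047112, -0.00053896, -0.00314199,  0.00203907, -0.00091999,
        0.00048215]), 'joint_torque': array([ 7.69148755e-04, -5.60479975e+01, -4.92331624e+01,  7.68898800e-02,
        3.07141291e-02, -1.08885547e-04]), 'tool_pos': array([0.20598003, 0.56307057, 0.21780275]), 'orientation': array([-5.48212380e-01, -3.09298305e+00,  2.20058299e-03]), 'force': array([ 0.28026317, -0.39645081, -0.01186052]), 'wrist_torque': array([-0.06712581,  0.01038309, -0.03664544]), 'gripper_force': 0.0, 'opening': 0.09318738923502433}
```

View pics/top0.png

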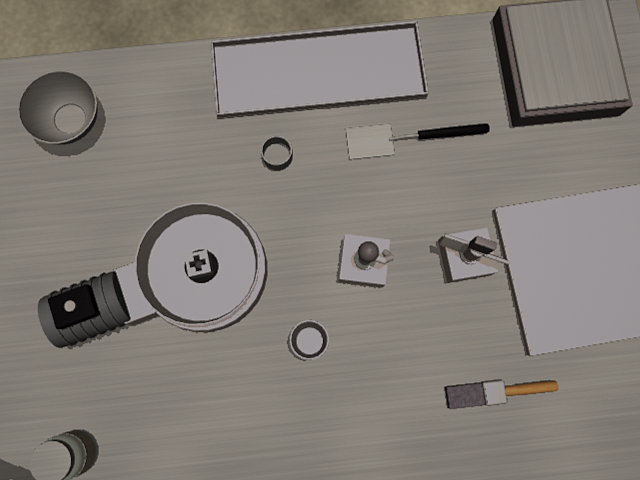

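View pics/side0.png

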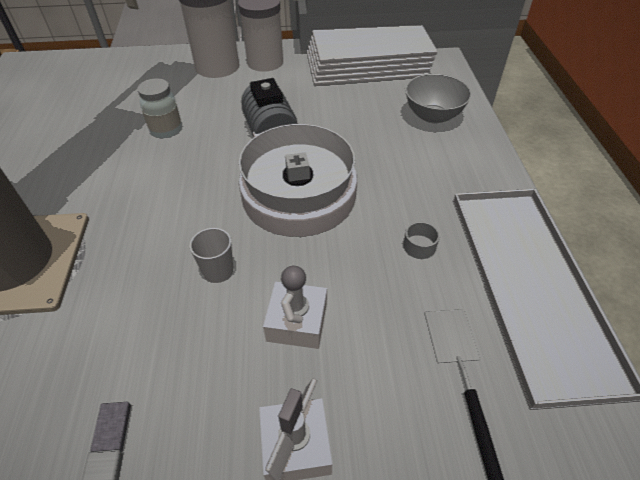

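The top view shows the paddle at about (470,252) with its tab at (483,245), the hook at (366,253), the boss at (200,263), the cup at (309,340) and the cutter at (277,152). In the side view the tab is near (291,410) and the boss near (298,163). I'll zoom in.

```bash
sed -i "s/    if save/    c['rotation']=cv2.Rodrigues(np.array(c['rotation']))[0] if np.size(c['rotation'])==3 else c['rotation']\n    if save/" h.py
python3 - <<'E'
from h import *
t=cv2.imread('pics/top0.png');s=cv2.imread('pics/side0.png')
def cr(i,u,v,w=40,h=30,f=10): return cv2.resize(i[v-h//1:v+h,u-w:u+w],(400,300),interpolation=cv2.INTER_NEAREST)
o=np.vstack([np.hstack([cr(t,472,250,),cr(t,200,263,24,18)]),np.hstack([cr(s,291,435,60,45),cr(s,298,163,24,18)])])
cv2.imwrite('pics/crop1.png',o)
c=cam('top');d=cam('side')
print(proj(c,robot.read_state()['tool_pos']))
print('boss top',plane(c,200,263,.09),'side',plane(d,298,160,.09))
print('tab top',plane(c,483,245,.146),'stand',plane(c,470,256,.045))
for n,u,v,z in(('cup',309,340,.075),('cutter',277,152,.035),('hook',367,251,.12)):print(n,plane(c,u,v,z))
E
```

```text
[-113.01031022  500.27957924]
boss top [0.51742464 0.13031648 0.09      ] side [0.51929682 0.1332129  0.09      ]
tab top [ 0.48703076 -0.34662326  0.146     ] stand [ 0.4857745 -0.3511879  0.045    ]
cup [ 0.36640788 -0.04407908  0.075     ]
cutter [ 0.72597723 -0.01994953  0.035     ]
hook [ 0.5021061  -0.15768998  0.12      ]
```

View pics/crop1.png

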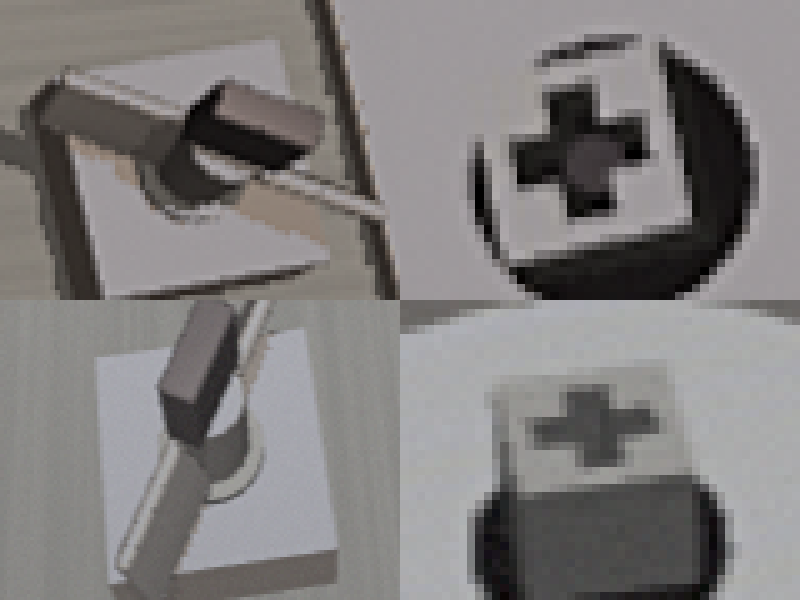

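The crops give sharp cross and tab outlines: the cross centre is at about (197.6,263) in top and (297.4,160) in side. I'll measure these sub-pixel.

```bash
python3 - <<'E'
from h import *
t=cam('top');s=cam('side')
def T(i,x,y): 
    f,o=[(5,(432,220)),(400/48,(176,245)),(400/120,(231,390)),(400/48,(274,145))][i]
    return (x%400)/f+o[0]-.5 if i%2 else x/f+o[0]-.5, (y if i<2 else y-300)/f+o[1]-.5
# boss cross ends
for c,i,pts in((t,1,[(568,82),(592,216),(512,163),(648,135)]),(s,3,[(585,387),(602,465),(530,432),(660,415)])):
    P=np.array([plane(c,*T(i,*p),.09)[:2] for p in pts]);print('cross',P.mean(0),[np.degrees(np.arctan2(*(P[a+1]-P[a])[::-1])) for a in(0,2)],[np.linalg.norm(P[a+1]-P[a]) for a in (0,2)])
# tab top face
for c,i,pts in((t,0,[(232,80),(322,113),(308,150),(218,112)]),):
    P=np.array([plane(c,*T(i,*p),.146)[:2] for p in pts]);print('tab',P,P.mean(0),np.degrees(np.arctan2(*(P[1]-P[0])[::-1])))
# wings top edges tips
for c,i,pts in((t,0,[(62,75),(385,214)]),):
    P=np.array([plane(c,*T(i,*p),.094)[:2] for p in pts]);print('wing',P.mean(0),np.degrees(np.arctan2(*(P[1]-P[0])[::-1])),np.linalg.norm(P[1]-P[0]))
P=np.array([plane(t,*T(0,*p),.045)[:2] for p in[(65,75),(282,40),(328,262),(108,298)]]);print('stand',P,P.mean(0))
P=np.array([plane(s,*T(2,*p),.045)[:2] for p in[(97,357),(304,330),(338,550),(108,580)]]);print('standside',P,P.mean(0))
# tool axes and wrist camera in tool
st=robot.read_state();R=cv2.Rodrigues(st['orientation'])[0];print(R)
w=cam('wrist');print(R.T@(w['eye']-st['tool_pos']),R.T@w['rotation'])
E
```

```text
cross [0.51907609 0.13525276] [np.float64(-173.81868830327974), np.float64(-84.28571683914943)] [np.float64(0.028968997847535538), np.float64(0.028731215203910483)]
cross [0.51715518 0.13501835] [np.float64(-84.60360346590744), np.float64(6.531096167739391)] [np.float64(0.027651569940823687), np.float64(0.02956298735446745)]
tab [[ 0.50378082 -0.34087012]
 [ 0.48956631 -0.36863889]
 [ 0.47777583 -0.36193469]
 [ 0.49359076 -0.33449789]] [ 0.49117843 -0.3514854 ] -117.10736634476557
wing [ 0.49092249 -0.34981446] -120.32849676687049 0.12027105508641255
stand [[ 0.53038988 -0.31107199]
 [ 0.53485108 -0.39251135]
 [ 0.45161064 -0.39531414]
 [ 0.44718744 -0.31400849]] [ 0.49100976 -0.35322649]
standside [[ 0.44592703 -0.3133126 ]
 [ 0.52866169 -0.30867946]
 [ 0.53456817 -0.39226663]
 [ 0.45046865 -0.39615945]] [ 0.48990639 -0.35260453]
[[-9.39094833e-01  3.43658077e-01 -1.44773826e-04]
 [ 3.43658107e-01  9.39094745e-01 -4.06589688e-04]
 [-3.77149136e-06 -4.31578974e-04 -9.99999907e-01]]
[ 0.0751224   0.00018897 -0.16662854] [[-2.99710076e-04  9.64062863e-01  2.65674062e-01]
 [ 9.99999310e-01 -1.27891597e-05  1.17451971e-03]
 [ 1.13570859e-03  2.65674231e-01 -9.64062194e-01]]
```

Request:
play_rows --deltas '[0,0,0,7.1,93,0,0,0,7.1,93,0,0,0,7.1,93,0,0,0,7.1,93,0,0,0,7.1,93,0,0,0,7.1,93,0,0,0,7.1,93,0,0,0,7.1,93,0,0,0,7.1,93]'

```text
t: 1.15
tool_pos: [0.2061, 0.5635, 0.2186]
orientation: [-2.109, -2.328, 0.0]
force: [1.1, -0.2, 0.3]
opening: 0.0927
gripper_force: 0.0
```

Request:
play_rows --deltas '[-33,19,1,0,93,-33,19,1,0,93,-33,19,1,0,93,-33,19,1,0,93,-33,19,1,0,93,-33,19,1,0,93,-33,19,1,0,93]'

```text
t: 1.73
tool_pos: [0.3633, 0.3461, 0.2118]
orientation: [2.102, 2.335, 0.001]
force: [1.0, -0.1, 0.1]
opening: 0.0931
gripper_force: 0.0
```

Request:
play_rows --deltas '[-33,19,1,0,93,-33,19,1,0,93,-33,19,1,0,93,-33,19,1,0,93,-33,19,1,0,93,-33,19,1,0,93,-30,19,1,0,93,0,0,0,0,93,0,0,0,0,93]'

```text
t: 2.48
tool_pos: [0.5194, 0.1331, 0.2044]
orientation: [-2.106, -2.331, 0.001]
force: [-0.4, 0.3, 0.3]
opening: 0.0933
gripper_force: 0.0
```

```bash
cat >> h.py <<'E'
def tool():
    s=robot.read_state();R=cv2.Rodrigues(s['orientation'])[0];return s,R,s['tool_pos'],np.degrees(np.arctan2(R[1,0],R[0,0]))
E
python3 - <<'E'
from h import *
s,R,p,y=tool();print(s['t'],p,y,s['q'])
w=cam('wrist','w1');u,v=proj(w,[.518,.135,.09]).astype(int);print(u,v)
i=w['pixels'][v-45:v+45,u-60:u+60];cv2.imwrite('pics/w1c.png',np.hstack([cv2.resize(i,(400,300),interpolation=0),cv2.resize(w['pixels'],(400,300))]))
E
```

```text
2.4833 [0.5194198  0.13309508 0.20442397] 95.80153340023216 [ 1.55226083e-01 -3.49390874e-02  1.68475879e+00 -2.46480100e-05
  1.49221074e+00  5.39721743e-02]
319 232
```

View pics/w1c.png

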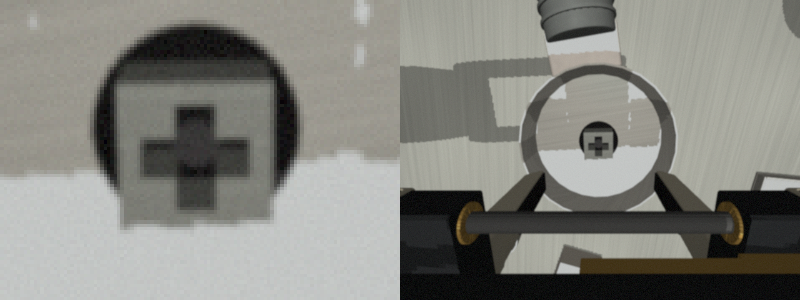

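The wrist crop shows the cross almost aligned with the image, centred near crop (195,158). I'll segment it for its centre and angle.

```bash
python3 - <<'E'
from h import *
w=cam('wrist');g=cv2.cvtColor(w['pixels'],6).astype(np.uint8)
x0,y0=298,214
c=cv2.resize(g[y0:y0+40,x0:x0+40],None,fx=8,fy=8,interpolation=cv2.INTER_CUBIC)
th,m=cv2.threshold(c,95,255,cv2.THRESH_BINARY_INV)
print(g[234,295:340],g[214:256,317])
for th in(80,88,95,102):
    m=(c<th).astype(np.uint8)
    n,l,st,ce=cv2.connectedComponentsWithStats(m);k=l[160,152]
    if k==0: print('x');continue
    ct=cv2.findContours((l==k).astype(np.uint8),0,1)[0][0][:,0,:]
    P=np.array([plane(w,(a+.5)/8-.5+x0,(b+.5)/8-.5+y0,.09)[:2] for a,b in ct],np.float32)
    r=cv2.minAreaRect(cv2.convexHull(P*1000)) # octagon hull
    A=np.linspace(-15,25,161);best=[]
    for a in A:
        d=np.radians(a);q=P@np.array([[np.cos(d),-np.sin(d)],[np.sin(d),np.cos(d)]]);best.append((np.ptp(q[:,0])*np.ptp(q[:,1])))
    M=cv2.moments(P.reshape(-1,1,2)*1000);print(th,st[k],M['m10']/M['m00'],M['m01']/M['m00'],M['m00'],r,A[np.argmin(best)])
    # 4-fold angle from 4th moment
    z=(P-P.mean(0));z=np.array([M['m10']/M['m00'],M['m01']/M['m00']])/1000;q=P-z;f=(q[:,0]+1j*q[:,1]);f=f[abs(f)>.0105];print(np.degrees(np.angle((f**4).sum()))/4)
E
```

```text
[108 121 125 122 122 118 102  73  58  58  54  59  58  60  60  59  57  63
  55  53  54  48  54  56  54  53  56  56  57  58  61  59  63  53  63  62
  63  61  62  88 113 124 125 126 126] [123 127 125 128 120 100  70  32  23  28  41  50  55  59  50  55  56  50
  55  54  54  50  54  43  37  24  25  36  51  60  62  61  61  61  56  59
  70  94 113 121 141 172]
80 [   34    49   256   249 35844] 515.889678647135 133.95602547800726 428.66413808974903 ((515.8310546875, 133.9473876953125), (25.159631729125977, 25.23713493347168), 51.225059509277344) 7.25
6.8254861366272666
88 [   32    47   260   253 38024] 515.9273219738947 133.86539618668345 455.1037714490667 ((515.8218994140625, 133.85789489746094), (25.772510528564453, 25.780447006225586), 51.27534866333008) 6.5
6.75143791251698
95 [   29    45   265   257 39947] 515.9295563532684 133.83608155471137 478.3645368978614 ((515.871826171875, 133.77442932128906), (26.175867080688477, 26.2480525970459), 51.362892150878906) 6.5
6.685972971389322
102 [   27    43   269   261 41982] 515.9172611639716 133.7749180421823 503.00967811094597 ((515.8817749023438, 133.7141876220703), (26.662673950195312, 26.71686553955078), 51.72702407836914) 6.75
6.727818297841141
```

Request:
play_rows --deltas '[0,0,0,7.1,93,0,0,0,7.1,93,0,0,0,7.1,93,0,0,0,7.1,93,0,0,0,7.1,93,0,0,0,7.1,93,0,0,0,7.1,93,0,0,0,7.1,93,0,0,0,7.1,93,0,0,0,7.1,93]'

```text
t: 3.42
tool_pos: [0.5179, 0.1365, 0.2048]
orientation: [-3.068, -0.674, -0.0]
force: [0.0, -0.7, 0.9]
opening: 0.0924
gripper_force: 0.0
```

Request:
play_rows --deltas '[0,0,0,7.1,93,0,0,0,7.1,93,0,0,0,5,93,0,0,0,0,93,0,0,0,0,93]'

```text
t: 3.83
tool_pos: [0.5182, 0.136, 0.2048]
orientation: [-3.137, -0.167, -0.0]
force: [-0.8, -1.1, 0.1]
opening: 0.0928
gripper_force: 0.0
```

```bash
cat >> h.py <<'E'
def cross(w,ths=(80,88,95,102)):
    g=cv2.cvtColor(w['pixels'],6);u,v=proj(w,[.517,.1345,.09]).astype(int);x0,y0=u-20,v-20
    c=cv2.resize(g[y0:y0+40,x0:x0+40],None,fx=8,fy=8,interpolation=cv2.INTER_CUBIC)
    for th in ths:
        n,l,st,ce=cv2.connectedComponentsWithStats((c<th).astype(np.uint8));k=l[160,160]
        if not k: continue
        ct=cv2.findContours((l==k).astype(np.uint8),0,1)[0][0][:,0,:]
        P=np.array([plane(w,(a+.5)/8-.5+x0,(b+.5)/8-.5+y0,.09)[:2] for a,b in ct],np.float32)
        M=cv2.moments(P.reshape(-1,1,2)*1000);z=np.array([M['m10'],M['m01']])/M['m00']/1000
        q=P-z;f=(q[:,0]+1j*q[:,1]);f=f[abs(f)>.0105];print(th,z,M['m00'],np.degrees(np.angle((f**4).sum()))/4)
E
python3 - <<'E'
from h import *
s,R,p,y=tool();print(s['t'],p,y)
w=cam('wrist','w2');print(proj(w,[.517,.1345,.09]));cross(w)
E
```

```text
3.8333 [0.51815189 0.13601302 0.204812  ] 6.082876024616597
[321.6430444  234.44485132]
80 [0.51601893 0.13384667] 423.95337021828163 6.792739721923645
88 [0.5159339  0.13388576] 448.08345392742194 6.955486689641085
95 [0.51587034 0.13389208] 468.7834091291297 6.950907831094488
102 [0.51579633 0.13388328] 490.8743855151115 6.749289650429412
```

Request:
play_rows --deltas '[0,0,0,-6.9,93,0,0,0,-6.9,93,0,0,0,-6.9,93,0,0,0,-6.9,93,0,0,0,-6.9,93,0,0,0,-6.9,93,0,0,0,-6.9,93,0,0,0,-6.9,93]'

```text
t: 4.55
tool_pos: [0.5185, 0.1352, 0.2047]
orientation: [-2.699, -1.607, 0.0]
force: [0.2, -0.6, 0.5]
opening: 0.0929
gripper_force: 0.0
```

Request:
play_rows --deltas '[-34,16,-1,0,93,-34,16,-1,0,93,-34,16,-1,0,93,-34,16,-1,0,93,-34,16,-1,0,93,-34,16,-1,0,93,-34,16,-1,0,93]'

```text
t: 5.13
tool_pos: [0.5009, -0.129, 0.2119]
orientation: [2.704, 1.599, 0.001]
force: [0.7, 0.7, -0.5]
opening: 0.0929
gripper_force: 0.0
```

Request:
play_rows --deltas '[-34,16,-1,0,93,-34,16,-1,0,93,-34,16,-1,0,93,-34,16,-1,0,93,-34,16,-1,0,93,-34,16,-1,0,93,0,0,0,0,93,0,0,0,0,93,0,0,0,0,93]'

```text
t: 5.88
tool_pos: [0.4863, -0.352, 0.2174]
orientation: [-2.705, -1.596, -0.0]
force: [-0.9, 1.0, -0.4]
opening: 0.0931
gripper_force: 0.0
```

```bash
python3 - <<'E'
from h import *
s,R,p,y=tool();print(s['t'],p,y)
w=cam('wrist','w3');u,v=proj(w,[.4905,-.352,.146]).astype(int);print(u,v)
i=w['pixels'][v-60:v+60,u-80:u+80];cv2.imwrite('pics/w3c.png',cv2.resize(i,(800,600),interpolation=0))
E
```

```text
5.8833 [ 0.48634665 -0.35203875  0.21736027] 61.08060378139189
326 246
```

View pics/w3c.png

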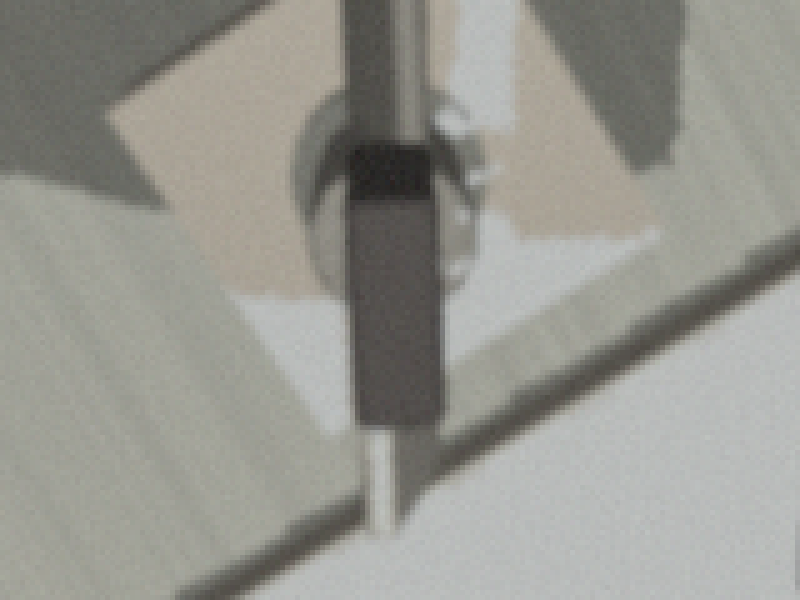

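The tab's top face has crop corners (348,203), (440,203), (446,428) and (358,430), well aligned with the fingers. I'll convert these to world coordinates.

```bash
python3 - <<'E'
from h import *
s,R,p,y=tool();w=cam('wrist')
P=np.array([plane(w,245.5+x/5,185.5+v/5,.146) for x,v in[(348,203),(440,203),(446,428),(358,430)]])
print(P[:,:2]);a=P[:2].mean(0)-P[2:].mean(0);print(np.linalg.norm(a),np.linalg.norm(P[0]-P[1]),'yaw',np.degrees(np.arctan2(a[1],a[0])),[np.degrees(np.arctan2(*(P[i]-P[j])[1::-1])) for i,j in((0,3),(1,2))])
c=P.mean(0);d=np.r_[c[:2],.107]-p;print(c,p,y,'tool delta',R.T@d*1000)
E
```

```text
[[ 0.4909865  -0.33404995]
 [ 0.50271595 -0.34052141]
 [ 0.48697406 -0.37172384]
 [ 0.47516976 -0.36558133]]
0.03511224417710995 0.013396256517368735 yaw 63.29503467825266 [np.float64(63.36077936480816), np.float64(63.228673893630685)]
[ 0.48896157 -0.35296913  0.146     ] [ 0.48657859 -0.35147838  0.21748349] 61.11896909054002 tool delta [ -0.21562093   2.86012262 110.48201615]
```

Request:
play_rows --deltas '[0,2.9,20,0,93,0,0,25,-2.2,93,0,0,25,0,93,0,0,25,0,93,0,0,15,0,93,0,0,0,0,93,0,0,0,0,93]'

```text
t: 6.57
tool_pos: [0.4888, -0.3524, 0.1072]
orientation: [-2.672, -1.648, 0.001]
force: [0.7, -1.2, 0.4]
opening: 0.0929
gripper_force: 0.0
```

Request:
play_rows --deltas '[0,0,0,0,60,0,0,0,0,30,0,0,0,0,10,0,0,0,0,5,0,0,0,0,5,0,0,0,0,5,0,0,0,0,5,0,0,0,0,5,0,0,0,0,5,0,0,0,0,5]' --newtons 45

```text
t: 7.4
tool_pos: [0.4888, -0.3541, 0.1076]
orientation: [-2.676, -1.646, 0.0]
force: [0.6, 0.7, -0.3]
opening: 0.031
gripper_force: 0.0
```

Request:
play_rows --deltas '[0,0,0,0,5,0,0,0,0,5,0,0,0,0,5,0,0,0,0,5,0,0,0,0,5,0,0,0,0,5]'

```text
t: 7.9
tool_pos: [0.4888, -0.354, 0.1075]
orientation: [-2.676, -1.646, 0.0]
force: [-0.8, 0.5, -1.6]
opening: 0.0138
gripper_force: 45.0
```

```bash
python3 - <<'E'
from h import *
s,R,p,y=tool();print(s,y)
E
```

```text
{'t': 7.9, 'q': array([-7.11683762e-01,  2.16646215e-01,  1.59837957e+00, -4.20318190e-05,
        1.32672118e+00, -2.43942250e-01]), 'dq': array([ 2.05489607e-03, -4.72254705e-04, -1.29887673e-03,  4.43050516e-04,
       -1.72446963e-04, -6.80570288e-05]), 'joint_torque': array([-1.21851376e-02, -5.85075545e+01, -4.70936179e+01,  6.16201060e-02,
        1.80127099e-01,  8.76592912e-04]), 'tool_pos': array([ 0.48881978, -0.35399625,  0.10752597]), 'orientation': array([-2.67565043e+00, -1.64610227e+00,  1.34436852e-04]), 'force': array([-0.75236059,  0.541051  , -1.57304407]), 'wrist_torque': array([-0.09857819,  0.03501386, -0.00650356]), 'gripper_force': 44.988988637924194, 'opening': 0.013774029997112828} 63.20096763426476
```

Request:
play_rows --deltas '[0,0,-5,0,5,0,0,-10,0,5,0,0,-15,0,5,0,0,-20,0,5,0,0,-25,0,5,0,0,-25,0,5,0,0,-25,0,5,0,0,-20,0,5,0,0,0,0,5,0,0,0,0,5]'

```text
t: 8.73
tool_pos: [0.4895, -0.3546, 0.2545]
orientation: [2.673, 1.644, 0.002]
force: [-0.0, -0.2, -4.0]
opening: 0.0136
gripper_force: 45.0
```

Request:
play_rows --deltas '[0,0,0,-6.7,5,0,0,0,-6.7,5,0,0,0,-6.7,5,0,0,0,-6.7,5,0,0,0,-6.8,5,0,0,0,0,5,0,0,0,0,5]'

```text
t: 9.32
tool_pos: [0.4882, -0.3534, 0.2505]
orientation: [-2.088, -2.343, 0.0]
force: [-1.0, -0.1, -2.4]
opening: 0.0137
gripper_force: 45.0
```

```bash
python3 - <<'E'
from h import *
s,R,p,y=tool();print(s['t'],p,y,s['force'],s['wrist_torque'],s['opening'])
w=cam('wrist','w4');u,v=proj(w,p-np.array([0,0,-.03])).astype(int);print(u,v)
i=w['pixels'][v-60:v+60,u-80:u+80];a=cv2.resize(i,(400,300),interpolation=cv2.INTER_CUBIC)
t=cam('top','t4');u2,v2=proj(t,p).astype(int);sd=cam('side','s4');u3,v3=proj(sd,p-np.array([0,0,.05])).astype(int);print(u3,v3)
b=cv2.resize(sd['pixels'][max(v3-75,0):v3+75,u3-100:u3+100],(400,300));cv2.imwrite('pics/g4.png',np.hstack([a,b]))
E
```

```text
9.3167 [ 0.48816111 -0.35343638  0.2505388 ] 96.58526536416196 [-1.00127384 -0.11216861 -2.41596201] [-0.046048    0.0641618  -0.00040265] 0.013736879036247884
321 317
284 383
```

View pics/g4.png

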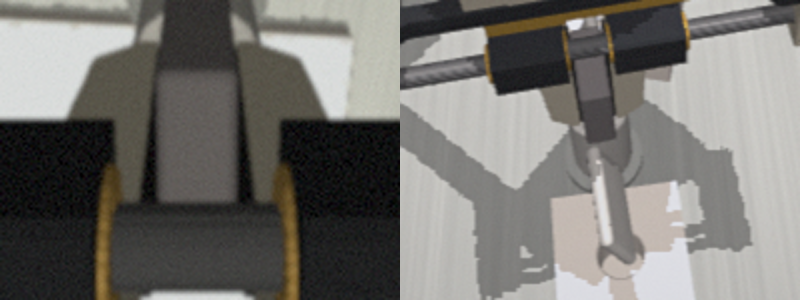

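The tab is held squarely between the pads, and the paddle is upright in the side view. The tab's far top edge is at wrist-crop y≈70. I'll work out its offset along tool x.

```bash
python3 - <<'E'
from h import *
s,R,p,y=tool();w=cam('wrist');print(p,y)
g=cv2.cvtColor(w['pixels'],6);print(g[275:300,316:323].mean(1).astype(int))
for v in(284,284.5,285.5): print(R.T@(plane(w,319.5,v,p[2]+.0385)-p)*1000)
for d in [.016,.018,.02]: print(d,proj(w,p+R@np.array([d,0,-.0385])))
t=np.array([.5159,.1339,p[2]]);Z=np.radians(96.8);print('tool delta',R.T@(t-p)*1000)
E
```

```text
[ 0.48859682 -0.35381353  0.25177857] 96.6202945913071
[51 49 51 49 50 51 49 51 51 58 68 80 86 90 90 93 95 94 95 94 95 93 94 92
 94]
[ 19.82767529  -1.16361999 -38.48126761]
[ 19.60610016  -1.1636702  -38.48146641]
[ 19.16238178  -1.16377075 -38.48186452]
0.016 [322.31185463 292.59400105]
0.018 [322.32158699 288.12903876]
0.02 [322.33139466 283.62953334]
tool delta [4.81313505e+02 8.33494627e+01 3.62601267e-01]
```

Request:
play_rows --deltas '[20,3.5,0,0,5,30,5.2,0,0,5,38,6.6,0,0,5,38,6.6,0,0,5,38,6.6,0,0,5,38,6.6,0,0,5,38,6.6,0,0,5]'

```text
t: 10.1
tool_pos: [0.5016, -0.1091, 0.2528]
orientation: [2.088, 2.347, 0.0]
force: [1.0, -0.2, -2.6]
opening: 0.0137
gripper_force: 45.0
```

Request:
play_rows --deltas '[38,6.6,0,0,5,38,6.6,0,0,5,38,6.6,0,0,5,38,6.6,0,0,5,38,6.6,0,0,5,30,5.2,0,0,5,20,3.5,0,-0.2,5,0,0,0,0,5,0,0,0,0,5,0,0,0,0,5]'

```text
t: 10.93
tool_pos: [0.5148, 0.132, 0.2526]
orientation: [2.082, 2.352, -0.001]
force: [-0.1, -1.0, -2.8]
opening: 0.0139
gripper_force: 45.0
```

```bash
cat >> h.py <<'E'
def chk(off=(1.1,0)):
    ps=[];ys=[]
    for k in range(3):
        robot.read_camera('wrist');s,R,p,y=tool();ps.append(p);ys.append(y)
    p=np.mean(ps,0);a=p+R@(np.array([*off,0])/1000)
    print(s['t'],p,np.std(ps,0),np.mean(ys),s['force'],s['wrist_torque'],'to boss (tool mm)',R.T@(np.r_[.5159,.1339,a[2]]-a)*1000,'z above home',(p[2]-.0885-.064)*1000)
E
python3 -c "
from h import *
chk()"
```

```text
11.0833 [0.51493409 0.13144294 0.25263778] [4.23571778e-05 9.39418742e-05 2.52256725e-05] 96.90216077797315 [-0.87436818 -0.0543375  -2.53067082] [-0.05058315  0.04746789 -0.02387543] to boss (tool mm) [ 1.22348629e+00  1.25361590e+00 -1.95489450e-04] z above home 100.13778344325344
```

Request:
play_rows --deltas '[1.2,1.2,0,0,5,0,0,20,0,5,0,0,25,0,5,0,0,20,0,5,0,0,5,0,5,0,0,0,0,5,0,0,0,0,5]'

```text
t: 11.67
tool_pos: [0.5162, 0.1335, 0.1834]
orientation: [2.082, 2.352, 0.0]
force: [0.3, 1.3, -1.6]
opening: 0.0138
gripper_force: 45.0
```

```bash
python3 - <<'E'
from h import *
chk()
o=[]
for n in('side','top'):
    c=cam(n,n+'5');u,v=proj(c,[.5159,.1339,.1]).astype(int);o.append(cv2.resize(c['pixels'][v-40:v+40,u-40:u+40],(400,400),interpolation=0))
cv2.imwrite('pics/g5.png',np.hstack(o))
E
```

```text
11.8167 [0.51693859 0.13381252 0.18449609] [1.24845196e-04 6.77966946e-05 1.75033913e-04] 96.98215465444457 [-0.73905374 -1.28006942 -2.46049485] [-0.05574659  0.06610859  0.03937789] to boss (tool mm) [-0.88678781 -1.02021959 -0.00311636] z above home 31.996087133893568
```

View pics/g5.png

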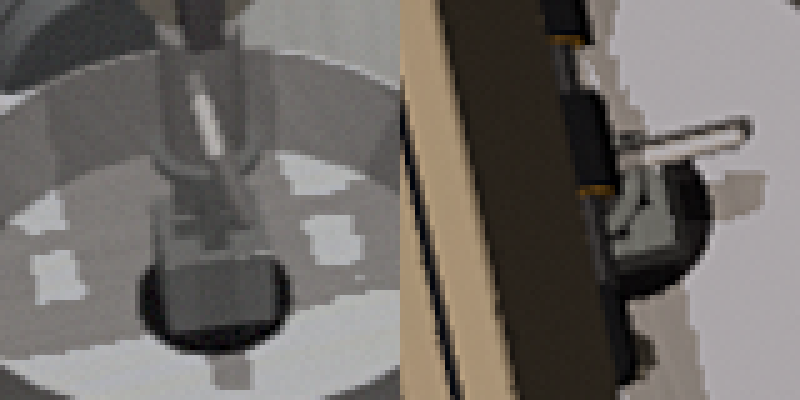

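The side view shows the foot hanging just above the boss slot, with no gross offset. I'll sample the pose again and then go down.

```bash
python3 -c "
from h import *
chk();chk();chk()"
```

```text
12.0667 [0.51639297 0.13389692 0.18354752] [1.32574973e-04 1.24573529e-05 2.20312418e-04] 97.00196266620549 [ 0.10925271 -0.13715106 -2.36680782] [-0.03066279  0.09156658 -0.02083158] to boss (tool mm) [-1.03684445e+00 -4.88919304e-01 -5.50514727e-04] z above home 31.04752400282956
12.2167 [0.51600111 0.13384798 0.18289669] [7.06700819e-05 1.47994086e-05 1.25613675e-04] 97.0052746258436 [-0.8631597   0.56488578 -2.20161134] [-0.02474073  0.02768248 -0.03269521] to boss (tool mm) [-1.03602927e+00 -9.40097889e-02  3.51036030e-06] z above home 30.39669071722728
12.3667 [0.51587492 0.13382136 0.18264612] [3.83014128e-05 8.38719655e-06 4.20014413e-05] 97.00283002829197 [-1.43645382 -0.79762393 -2.8658785 ] [-0.13754792  0.05458335 -0.01702276] to boss (tool mm) [-1.02500759e+00  3.44803455e-02  9.61302029e-06] z above home 30.146117060815047
```

Request:
play_rows --deltas '[-1,0,0,0.2,5,0,0,2,0,5,0,0,2,0,5,0,0,2,0,5,0,0,2,0,5,0,0,1,0,5,0,0,0,0,5,0,0,0,0,5,0,0,0,0,5,0,0,0,0,5]'

```text
t: 13.2
tool_pos: [0.5161, 0.1328, 0.1737]
orientation: [2.086, 2.349, 0.0]
force: [0.5, -0.1, -3.4]
opening: 0.0136
gripper_force: 45.0
```

```bash
python3 -c "
from h import *
chk()"
```

```text
13.35 [0.51606845 0.13281595 0.17368775] [4.96038481e-06 8.71121609e-06 5.30474379e-06] 96.80024505784826 [ 1.83762432  0.60939975 -2.00446198] [ 0.02874704 -0.28064625  0.02156246] to boss (tool mm) [-3.62645606e-03 -3.88917073e-02 -5.33063762e-06] z above home 21.187750792389075
```

Request:
play_rows --deltas '[0,0,2,0,5,0,0,2,0,5,0,0,2,0,5,0,0,0,0,5,0,0,0,0,5,0,0,0,0,5]'

```text
t: 13.85
tool_pos: [0.5161, 0.1328, 0.1675]
orientation: [2.086, 2.349, 0.0]
force: [1.6, -0.1, -3.9]
opening: 0.014
gripper_force: 45.0
```

```bash
python3 -c "
from h import *
chk()"
```

```text
14.0 [0.51607696 0.13280635 0.16762719] [4.51322258e-06 1.38385845e-05 2.45179461e-05] 96.7995359165044 [ 2.38687186  0.56534376 -3.39947904] [-0.02567076 -0.50284542 -0.05345675] to boss (tool mm) [ 6.91125463e-03 -4.62471378e-02 -6.48988165e-06] z above home 15.127189527421065
```

It is meshing with a slight sideways load in +x. I'll shift to relieve it and go on down.

Request:
play_rows --deltas '[0,0.7,0,0,5,0,0,2,0,5,0,0,2,0,5,0,0,2,0,5,0,0,0,0,5,0,0,0,0,5,0,0,0,0,5]'

```text
t: 14.58
tool_pos: [0.5167, 0.1329, 0.162]
orientation: [2.086, 2.349, 0.0]
force: [-2.2, -0.4, 2.2]
opening: 0.0137
gripper_force: 45.0
```

```bash
python3 -c "
from h import *
chk()"
```

```text
14.7333 [0.51666482 0.13290713 0.16190916] [5.21373404e-06 7.83966024e-06 4.51181896e-05] 96.80244568719824 [-1.88635895 -0.33560329  2.13102112] [-0.22051321  0.63566796  0.00541275] to boss (tool mm) [-2.35265013e-02 -6.41833365e-01 -1.50035509e-06] z above home 9.409164199599363
```

Request:
play_rows --deltas '[0,-0.3,2,0,5,0,0,2,0,5,0,0,2,0,5,0,0,2,0,5,0,0,0,0,5,0,0,0,0,5,0,0,0,0,5,0,0,0,0,5]' --newtons 60

```text
t: 15.4
tool_pos: [0.5167, 0.1329, 0.1544]
orientation: [2.085, 2.349, 0.001]
force: [-2.6, -0.9, 8.8]
opening: 0.0138
gripper_force: 60.0
```

```bash
python3 -c "
from h import *
chk()"
```

```text
15.55 [0.51671775 0.13290259 0.15434409] [1.91545117e-05 1.88170331e-05 1.97333567e-05] 96.80030970680706 [-3.06371132 -1.30362114  8.1690298 ] [-0.25946134  0.93938231 -0.03662309] to boss (tool mm) [-1.28098112e-02 -6.93949327e-01 -6.55634212e-04] z above home 1.8440925419256349
```

Request:
play_rows --deltas '[0,-0.5,0,0,5,0,0,1,0,5,0,0,1,0,5,0,0,0.5,0,5,0,0,0,0,5,0,0,0,0,5,0,0,0,0,5]'

```text
t: 16.13
tool_pos: [0.5166, 0.1329, 0.1525]
orientation: [2.085, 2.348, 0.002]
force: [-3.2, -0.4, 11.1]
opening: 0.0136
gripper_force: 60.0
```

```bash
python3 -c "
from h import *
chk()"
```

```text
16.2833 [0.51662799 0.1329269  0.15247113] [7.90361819e-06 2.71436430e-06 6.02294209e-06] 96.80160148703014 [-3.34825388 -1.19733519 10.5478733 ] [-0.20581633  1.03346837 -0.05658657] to boss (tool mm) [-0.04753981 -0.60762888 -0.0011705 ] z above home -0.02887153714503654
```

Request:
play_rows --deltas '[0,0,0.7,0,5,0,0,0.7,0,5,0,0,0.6,0,5,0,0,0,0,5,0,0,0,0,5,0,0,0,0,5,0,0,0,0,5]'

```text
t: 16.87
tool_pos: [0.5168, 0.1329, 0.1524]
orientation: [2.085, 2.348, 0.003]
force: [-10.1, -1.8, 24.1]
opening: 0.0137
gripper_force: 60.0
```

```bash
python3 -c "
from h import *
chk()"
```

```text
17.0167 [0.51676535 0.13293717 0.15238622] [8.00830361e-06 1.22113372e-05 9.98259158e-06] 96.80592432813715 [-9.45271962 -1.65757098 25.3669696 ] [-0.54506222  2.59466569 -0.02394513] to boss (tool mm) [-0.04137363 -0.74510834 -0.00195249] z above home -0.11378103120318617
```

```bash
python3 -c "
from h import *
chk();print(robot.close_job())"
```

```text
17.1667 [0.51677262 0.13294368 0.15238929] [2.18749053e-05 1.11016446e-05 7.03363596e-06] 96.80712280140658 [-10.09432422  -2.57985639  23.77663274] [-0.4845305   2.61680391 -0.01049162] to boss (tool mm) [-0.04701551 -0.75314246 -0.00202774] z above home -0.11071459265421524
the job is handed in; nothing more can be done
None
```

I fitted the paddle on the mixer and handed the job in at 17.2 s, still gripping it at 60 N and pressing down with about 24 N. The readings put the flange fully home on the boss, but I took no final picture and the judge returned no verdict.

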